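Unhook the section clamp's hasp and hold its sprung jaw open

TASK

Open the pen section clamp so that I can lay a barrel in it: swing the steel hasp with the brass knob off the jaw's catch pin, out to the side until it stands roughly square to the clamp. Only then push the sprung sliding jaw (the one with the boxwood thumb plate) back past the click of its ratchet pawl, and finish while your fingers still hold it back there: it springs shut if you let go. Leave the barrel in its tray, the brass knock-out block and the burnisher where they lie.

Things in the scene. Friction and masses are not known exactly. Their poses are not given: they have to be found in the camera images.
- clamp: Black cast iron section clamp fixed to the bench, bed 270 x 100 x 30 mm. Origin: centre of its underside, on the bench. +x: the way the sliding jaw is pushed to open; +y: the hasp's side; z up. Fixed jaw at x -85 to -58 mm, end block at x +116 to +132 mm. Nothing on it is over 66 mm high but the brass knob (112) and thumb plate (115). Heights here and below are over the bench.
- thumb_plate (a point): Point on the front (clamp -x) face of the boxwood thumb plate on the sliding jaw, on its centre line, 95 mm high. The plate is 12 mm thick (it lies to +x of this point), 50 mm wide (clamp y), free from 60 to 115 mm height, and moves with the jaw. The jaw's flat top, 60 mm high (66 at its cork lip), runs 79 mm forward of it. Push this face along clamp +x.
- jaw_slide (a joint): Travel of the sliding jaw in m: 0 shut, grows along clamp +x, hard stop at 0.045. A spring returns it with 4 N at 0 rising to 11 N at the stop. The ratchet tooth meets the pawl at about 0.018 (some 5 N extra), crests at 0.024, has clicked past at 0.030. The pawl only clicks, it does not keep the jaw back. With the hasp on its pin the jaw moves only 2 mm.
- jaw: The sliding jaw, one body with its thumb plate and catch pin. Origin: with the jaw shut it is the clamp's origin; moves along clamp +x with jaw_slide. Axes as the clamp's. Jaw block 90 x 60 mm, top 60 mm high.
- hasp_knob (a point): Centre of the grip of the upright brass knob on the hasp, 90 mm over the bench: a plain cylinder 18 mm in diameter from 62 to 112 mm height, free all round above 66 mm. Moves with the hasp.
- hasp_pivot (a point): The hasp's upright pivot axis (fixed), 49 mm over the bench. The knob goes round it level on a circle of 77 mm radius.
- hasp_swing (a joint): Angle of the flat steel hasp in rad: 0 hooked over the catch pin (starts within 0.06 of that), grows as it swings outwards, anticlockwise from above (towards clamp +y, then -x); 1.57 square to the clamp, stop at 1.75. Frees the pin at about 0.2. Stiff enough (0.05 N m) to stay where it is left.
- barrel_center (a point): Centre of a loose marbled green pen barrel, 14 mm diameter, 85 mm long, lying in a dark wooden pen tray (140 x 36 x 18 mm). Leave alone.
- knockout_block: Loose brass knock-out block 60 x 40 x 35 mm with two holes, origin at the centre of its underside. Leave alone.
- burnisher: Loose boxwood burnisher, 130 mm long, 22 mm wide, 16 mm high, lying flat, origin in its underside near its middle. Leave alone.

How it is judged (in metres and radians):
On the way, in this order (a step that is already met when the one before it is completed fails the run):
1. the hasp has been swung well clear of the catch (past 60 degrees) with the jaw still shut (value of joint hasp_swing above 1.05 rad and value of joint jaw_slide below 0.01 m), for 0.2 s.
2. the jaw has been pushed back past the pawl's click (value of joint jaw_slide above 0.03 m), for 0.2 s.
At the end, for the whole second after the job is handed in: The hasp stands more than 60 degrees (1.05 rad) off the catch, the jaw is held more than 30 mm back, past its click, by the fingers (more than 2 N of contact between fingers and jaw), and barrel (20 mm), knock-out block and burnisher (15 mm) are where they lay (value of joint hasp_swing above 1.05 rad and value of joint jaw_slide above 0.03 m and contact force between the fingers and jaw above 2 N and distance of barrel_center from where it was at the start of the episode below 0.02 m and distance of each of knockout_block, burnisher from where it was at the start of the episode below 0.015 m); the arm keeps its last pose, push and grip.
It fails at once if the barrel was disturbed (moved over 20 mm) (distance of barrel_center from where it was at the start of the episode above 0.02 m).
It fails at once if the knock-out block was shifted (over 15 mm) (distance of knockout_block from where it was at the start of the episode above 0.015 m).
It fails at once if the burnisher was shifted (over 15 mm) (distance of burnisher from where it was at the start of the episode above 0.015 m).
It also fails if it takes over 42 s, if anything falls off the work surface, if the arm or the gripper's body presses on something with over 40 N, if the wrist force passes 120 N, or if a joint passes its speed limit or range.

ROBOT

A 6-joint arm with a two-finger parallel gripper is mounted at the origin on the work surface. World frame = base frame: x ahead of the robot, y to its left, z up, the work surface at z = 0. Lengths are in m, angles in degrees, forces in N, time in s.
With the tool pointing down it reaches from about 0.325 to 0.9 m from the base axis. Payload 3.5 kg.
Tool frame: the origin (TCP) lies at the very end of the fingers, on their centre line; the grasp point (between the pads) lies 19 mm behind it (hold_point_z is the distance from the TCP to the grasp point, in m); z points along the fingers, y is the direction in which the jaws open and shut (so a half turn about z gives the same grasp; the last joint's range is limited). The gripper opens to 85 mm and grips with 20 to 120 N. Pads are 22 mm wide; open, the fingers measure 114 mm over their backs; the gripper's body (76 mm by 85 mm) begins 54 mm behind the grasp point. The pads swing forward as they close: fully open they stand 13 mm farther back than shut.
Start: joints at [-5.924, 15.837, -1.513, 72.651, 0, 84.076], TCP at [0.625, -0, 0.231] pointing down, gripper open.
Joint ranges: [-178.77, 178.77], [-48.84, 107.48], [-61.69, 71.31], [-111.58, 123.2], [-90, 87.43], [-180, 180]. Speed limits (degrees/s): [147.25, 147.25, 180, 180, 180, 180].

INTERFACE

Orientations are given as [roll, pitch, yaw] about the fixed x, y, z axes, in that order (R = Rz(yaw) Ry(pitch) Rx(roll)).
In Python, from plant import * gives the robot as it stands. The module is installed in compiled form; this text tells all that it offers.
- The arm moves only by the tool move_arm, never from a script. Its argument "moves" is a list of rows, each an object of numbers: "tx", "ty", "tz": the shift along the tool's x, y, z in m; "rx", "ry", "rz": the turn, a rotation vector about the tool's x, y, z in degrees; "jaw": the opening, from -1 (shut) to 1 (fully open). A call has 1 to 10 rows; each row is the pose to reach, as a shift and turn from the pose commanded when the call began, along the tool's axes at that moment; what a row does not reach only later rows make up. A row lasts 1/12 s, in which the tool goes at most 41.7 mm and 7.16 degrees, less where a joint would pass 70% of its speed; a pose out of reach is approached as far as the arm can. A call with a gripper value outside its range is refused whole. The fingers move at their own pace and stop on an object; the grip force is fixed at half the most. Time passes only in rows, so rows that repeat a pose let the fingers close. It gives the time, the measured TCP pose, the force and the opening at its end, in the units of the state.
- get_state(): the state, without advancing time (a new reading comes with each control period).
- get_image(name): name is "scene" or "side" or "wrist"; returns the picture (480x640x3 uint8, red, green, blue); there is no depth.
- camera_info(name): a dict with "fx", "fy", "cx", "cy" (pixels), "world_from_camera" (4x4, takes a point from camera to world coordinates). Camera axes: x right, y down, z forward; pixel columns grow to the right and rows downward; lengths in m; the calibration is good to about 2 mm. The wrist camera is an equidistant fisheye: a pixel r from the principal point sees the ray r / f radians off the axis. A picture is of the moment at which its call begins: read the wrist's pose just before it. camera_info takes no time and is no camera call; for the wrist camera it gives the pose at the moment of the call.
- sign_off(): hands the job in, once; it reports no verdict.
Trained networks look in the newest picture that a camera, given by its name, has taken for a name from the list of things; names that differ only in an ending like _2 or _b are one class to them, and where a whole thing is asked for, a point or a joint stands for the part that bears it (a point fixed in the world has none). Each returns a list of dicts, best first, with "conf" (0 to 1); they miss things now and then, are a little off and sometimes report something else, mostly with a low value. They report only what shows in the picture. A call takes as long as a camera call.
- trace(camera, thing): "region" (480x640 bool, what is visible of it) and "xy" ([column, row] in pixels, amid what is visible of it).
The state is a dict: "time": time; "qpos": joint angles; "qd": joint speeds; "tau": joint torques, N m; "position": TCP position; "tcp_rot": TCP orientation; "force": force on the tool from outside, world axes, zero at the start; "wrist_torque": the same for the moment, N m; "grip_width": finger opening in m.
Only numpy, scipy, OpenCV 4.12 (cv2) and the standard library are available. Lean on these libraries where they do the work, as an engineer would, in place of code of your own. Each camera call takes 0.05 s, during which the arm holds its last target.

## Working session

There is one attempt and no reset: what is moved stays moved. The work goes in short steps, Python scripts to look and compute and a tool call to move; the robot and the scene stay as the last step left them, time stands still between calls to the robot, and variables do not carry over. Pictures are saved under pics/ and viewed, and the job is handed in when it is done.

Besides the shell and the picture viewer there is one more tool, called after "Request:" as name(argument=value, ...), one argument or row to a line, values as JSON. move_arm: Moves the arm, as the interface text tells. Its arguments: {"type":"object","properties":{"moves":{"type":"array","items":{"type":"object","properties":{"tx":{"type":"number"},"ty":{"type":"number"},"tz":{"type":"number"},"rx":{"type":"number"},"ry":{"type":"number"},"rz":{"type":"number"},"jaw":{"type":"number"}}}}},"required":["moves"]}

```bash
mkdir -p pics; python3 - <<'E'
from plant import *
import cv2
s=get_state();print(s)
for c in ["scene","side","wrist"]:
    im=get_image(c);cv2.imwrite(f"pics/a_{c}.png",im[:,:,::-1]);print(c,camera_info(c))
E
```

```text
{'time': 0.0, 'qpos': array([-5.92294563e+00,  1.58800941e+01, -1.59893601e+00,  7.26500496e+01,
        2.90630327e-04,  8.40754034e+01]), 'qd': array([ 0.04417131,  0.03966514, -0.00481434,  0.01580014,  0.00233384,
       -0.00040119]), 'tau': array([-1.23772923e-03, -4.45513523e+01,  2.95201170e+01,  1.64704624e-02,
       -2.18722530e-04, -1.59438730e-05]), 'position': array([6.24216863e-01, 8.84594904e-05, 2.30130808e-01]), 'tcp_rot': array([-1.79871640e+02, -1.36126150e-02,  9.00016354e+01]), 'force': array([-0.34353831,  0.18642123, -0.40749305]), 'wrist_torque': array([-0.04435483,  0.03202288, -0.02516877]), 'grip_width': 0.08549296061079521}
scene {'fx': 493.90559463717256, 'fy': 493.90559463717256, 'cx': 315.4031608708762, 'cy': 234.27838839912005, 'world_from_camera': array([[ 4.25548951e-04,  7.95996633e-01, -6.05300900e-01,
         1.03456535e+00],
       [ 9.99999770e-01, -6.58156749e-04, -1.62467466e-04,
         2.12656762e-02],
       [-5.27706429e-04, -6.05300692e-01, -7.95996730e-01,
         7.18752211e-01],
       [ 0.00000000e+00,  0.00000000e+00,  0.00000000
[... 179 characters left out ...]
5, -0.26702814,  0.46553872,  0.189577  ],
       [-0.53651599,  0.44143377, -0.71922655,  0.63789494],
       [-0.01345078, -0.85664007, -0.51573915,  0.55057493],
       [ 0.        ,  0.        ,  0.        ,  1.        ]])}
wrist {'fx': 371.64829954431775, 'fy': 371.64829954431775, 'cx': 319.9872985820724, 'cy': 239.91033617910873, 'world_from_camera': array([[ 9.99997548e-01, -1.14257222e-04, -2.21170954e-03,
         6.25449426e-01],
       [-8.30639865e-04, -9.45114255e-01, -3.26738970e-01,
         8.49974506e-02],
       [-2.05298593e-03,  3.26740006e-01, -9.45112033e-01,
         3.72293113e-01],
       [ 0.00000000e+00,  0.00000000e+00,  0.00000000e+00,
         1.00000000e+00]])}
```

View pics/a_scene.png

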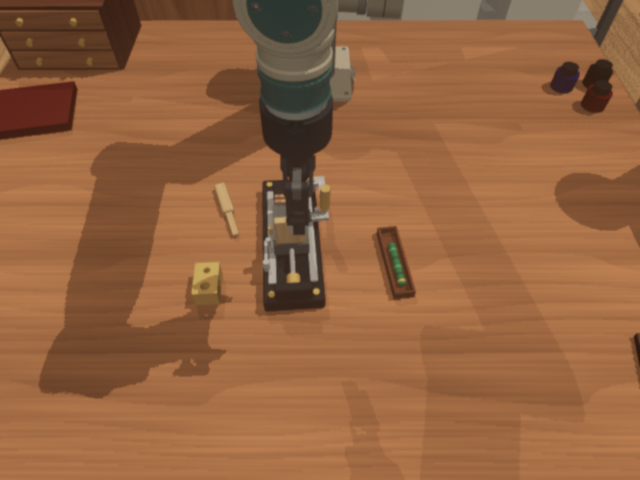

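View pics/a_side.png

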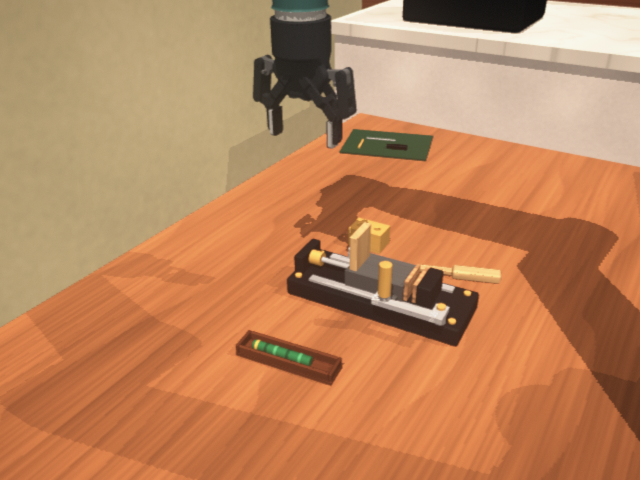

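View pics/a_wrist.png

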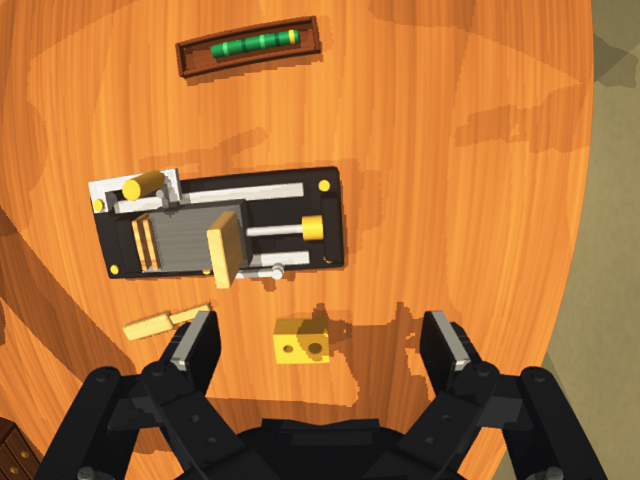

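```bash
cat > h.py <<'E'
import numpy as np, cv2
def ray(ci,px,fish):
    x=(px[0]-ci['cx'])/ci['fx'];y=(px[1]-ci['cy'])/ci['fy']
    if fish:
        r=np.hypot(x,y);d=np.array([x/r*np.sin(r),y/r*np.sin(r),np.cos(r)])
    else: d=np.array([x,y,1.])
    T=ci['world_from_camera'];d=T[:3,:3]@d;return T[:3,3],d/np.linalg.norm(d)
def onz(ci,px,z,fish):
    o,d=ray(ci,px,fish);return o+d*(z-o[2])/d[2]
def tri(rs):
    A=sum(np.eye(3)-np.outer(d,d) for o,d in rs);b=sum((np.eye(3)-np.outer(d,d))@o for o,d in rs)
    p=np.linalg.solve(A,b);return p,[np.linalg.norm((np.eye(3)-np.outer(d,d))@(p-o)) for o,d in rs]
def proj(ci,p,fish):
    T=ci['world_from_camera'];c=T[:3,:3].T@(np.asarray(p)-T[:3,3])
    if fish:
        r=np.hypot(c[0],c[1]);t=np.arctan2(r,c[2]);k=t/r;x,y=c[0]*k,c[1]*k
    else:x,y=c[0]/c[2],c[1]/c[2]
    return np.array([ci['cx']+ci['fx']*x,ci['cy']+ci['fy']*y])
E
python3 - <<'E'
from plant import *
from h import *
for th in ["hasp_knob","clamp","thumb_plate","jaw","knockout_block","burnisher","barrel_center"]:
  rs=[]
  for c in ["wrist","side"]:
    r=trace(c,th)
    if r:
        R=r[0]['region'];rs.append(ray(camera_info(c),r[0]['xy'],c=='wrist'))
        ys,xs=np.where(R);print(th,c,round(r[0]['conf'],2),r[0]['xy'],xs.min(),xs.max(),ys.min(),ys.max())
        np.save(f"m_{th}_{c}.npy",R)
  if len(rs)==2:print(tri(rs))
im=cv2.imread("pics/a_wrist.png")
cv2.imwrite("pics/b.png",cv2.resize(im[140:300,75:360],None,fx=2.8,fy=2.8,interpolation=cv2.INTER_CUBIC))
E
```

```text
hasp_knob wrist 0.64 [138.3, 189.0] 90 182 168 212
clamp wrist 0.62 [221.1, 220.6] 89 343 167 288
clamp side 0.89 [381.5, 290.1] 288 478 222 345
(array([ 0.51600014, -0.02502252,  0.01203626]), [np.float64(0.008739163678946926), np.float64(0.008739163678946938)])
thumb_plate wrist 0.97 [201.8, 234.4] 143 301 184 288
thumb_plate side 0.61 [369.7, 271.0] 322 419 223 301
(array([ 0.51941602, -0.0153508 ,  0.05787264]), [np.float64(0.004089703274184332), np.float64(0.00408970327418427)])
jaw wrist 0.83 [204.6, 233.7] 143 301 184 289
jaw side 0.88 [368.1, 270.5] 322 420 223 301
(array([ 0.52210929, -0.01497014,  0.05783712]), [np.float64(0.00381693439682567), np.float64(0.0038169343968254984)])
knockout_block wrist 0.76 [301.4, 339.2] 273 328 317 363
knockout_block side 0.81 [378.2, 233.3] 349 391 218 252
(array([ 0.59779946, -0.17128945,  0.01133312]), [np.float64(0.009058738796992304), np.float64(0.009058738796992205)])
burnisher wrist 0.67 [158.7, 319.3] 123 211 303 339
burnisher side 0.89 [468.3, 274.1] 419 501 265 283
(array([ 0.42074043, -0.15221323,  0.00179307]), [np.float64(0.003967984146042373), np.float64(0.0039679841460425755)])
barrel_center wrist 0.57 [255.7, 38.4] 212 298 31 58
barrel_center side 0.63 [285.6, 349.7] 253 312 340 364
(array([0.56041477, 0.15900961, 0.01657081]), [np.float64(0.005999832657068356), np.float64(0.005999832657068232)])
```

View pics/b.png

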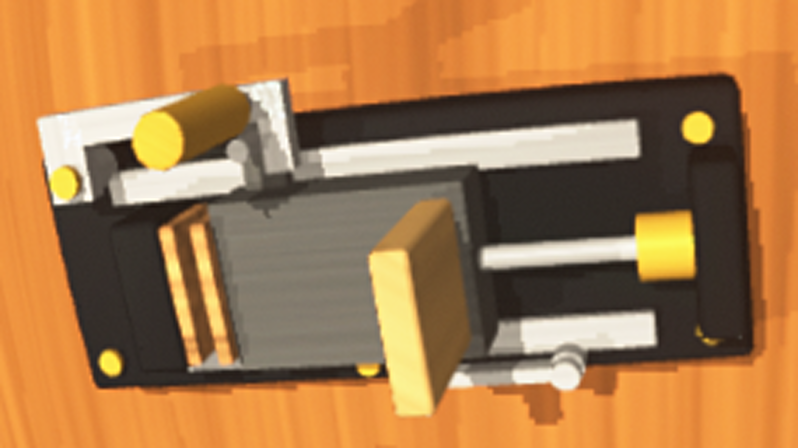

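```bash
python3 - <<'E'
from plant import *
from h import *
W=camera_info("wrist")
f=lambda u,v:(75+u/2.8,140+v/2.8)
P={}
for n,(u,v),z in [("BL",(98,385),.03),("BR",(752,352),.03),("TR0",(737,77),.0),("TR",(737,77),.03),("TL",(40,120),.055),("s1",(65,183),.055),("s1z",(65,183),.03),("s2",(698,127),.032),("s3",(111,362),.032),("knobtop",(160,140),.112),("knobbase",(240,105),.066),("plTopL",(372,252),.115),("plTopBL",(398,415),.115),("plTopR",(410,248),.115),("plTopBR",(435,412),.115)]:
    P[n]=onz(W,f(u,v),z,True);print(n,P[n].round(4))
d=P["BR"]-P["BL"];print(np.linalg.norm(d),np.degrees(np.arctan2(d[1],d[0])))
S=camera_info("side");C=camera_info("scene")
print(trace("scene","hasp_knob")[:1] and trace("scene","hasp_knob")[0]['xy'])
im=cv2.imread("pics/a_side.png");cv2.imwrite("pics/bs.png",cv2.resize(im[210:350,280:490],None,fx=3.7,fy=3.7,interpolation=cv2.INTER_CUBIC))
E
```

```text
BL [ 0.3849 -0.0792  0.03  ]
BR [ 0.6493 -0.0612  0.03  ]
TR0 [0.6441 0.0331 0.    ]
TR [0.6426 0.0373 0.03  ]
TL [0.3967 0.035  0.055 ]
s1 [0.4042 0.0116 0.055 ]
s1z [0.3868 0.0058 0.03  ]
s2 [0.6297 0.0207 0.032 ]
s3 [ 0.3954 -0.0678  0.032 ]
knobtop [0.4792 0.0359 0.112 ]
knobbase [0.4844 0.0374 0.066 ]
plTopL [0.5414 0.0036 0.115 ]
plTopBL [ 0.5438 -0.045   0.115 ]
plTopR [0.5522 0.0046 0.115 ]
plTopBR [ 0.5549 -0.0438  0.115 ]
0.2650054658231764 3.888856876510809
[318.9, 198.6]
```

View pics/bs.png

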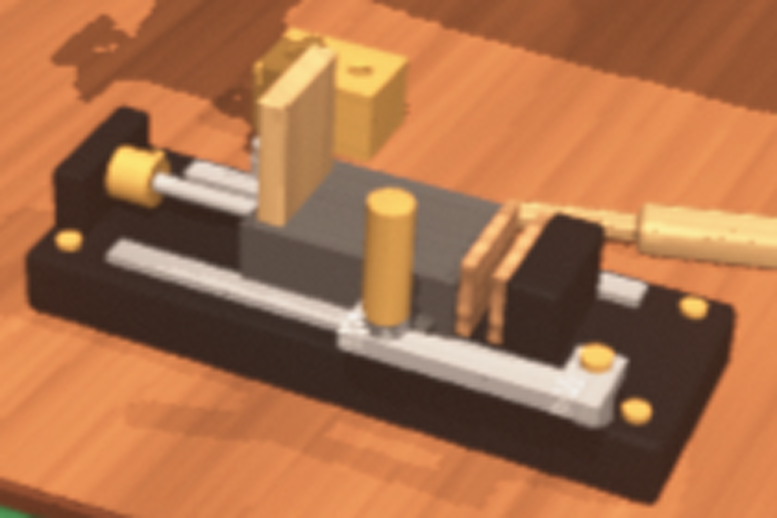

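```bash
python3 - <<'E'
from plant import *
from h import *
S=camera_info("side");W=camera_info("wrist")
g=lambda u,v:(280+u/3.7,210+v/3.7)
for n,(u,v),z in [("knobtop",(391,202),.112),("knobbase",(388,322),.06),("piv",(597,357),.055),("s1",(637,411),.032),("s3",(693,308),.032),("s2",(69,241),.032),("cornerTL",(665,470),.015),("cornTL bot",(655,500),0),("cornTR bot",(30,300),0),("plT1",(262,100),.115),("plT2",(318,47),.115),("pf1",(335,48),.115),("pf2",(283,103),.115)]:
    p=onz(S,g(u,v),z,False);q=proj(W,p,True);print(n,p.round(4),((q-[75,140])*2.8).round())
E
```

```text
knobtop [0.4736 0.0368 0.112 ] [143. 138.]
knobbase [0.4721 0.0371 0.06  ] [214. 104.]
piv [0.401  0.0106 0.055 ] [ 58. 186.]
s1 [0.3859 0.004  0.032 ] [ 61. 189.]
s3 [ 0.3911 -0.0671  0.032 ] [102. 360.]
s2 [0.6249 0.0214 0.032 ] [684. 125.]
cornerTL [0.3709 0.0099 0.015 ] [ 52. 165.]
cornTL bot [0.373  0.0103 0.    ] [ 75. 156.]
cornTR bot [0.6413 0.0279 0.    ] [729.  91.]
plT1 [0.5453 0.0036 0.115 ] [386. 252.]
plT2 [ 0.5466 -0.0432  0.115 ] [407. 410.]
pf1 [ 0.5405 -0.046   0.115 ] [388. 418.]
pf2 [0.5374 0.0014 0.115 ] [359. 260.]
```

Request:
move_arm(
  moves=[
    {"tx": 0.036,"ty": -0.147,"tz": 0.06,"rz": 71,"jaw": 0},
    {"tx": 0.036,"ty": -0.147,"tz": 0.06,"rz": 71,"jaw": 0},
    {"tx": 0.036,"ty": -0.147,"tz": 0.06,"rz": 71,"jaw": 0},
    {"tx": 0.036,"ty": -0.147,"tz": 0.06,"rz": 71,"jaw": 0},
    {"tx": 0.036,"ty": -0.147,"tz": 0.06,"rz": 71,"jaw": 0},
    {"tx": 0.036,"ty": -0.147,"tz": 0.06,"rz": 71,"jaw": 0},
    {"tx": 0.036,"ty": -0.147,"tz": 0.06,"rz": 71,"jaw": 0},
    {"tx": 0.036,"ty": -0.147,"tz": 0.06,"rz": 71,"jaw": 0},
    {"tx": 0.036,"ty": -0.147,"tz": 0.06,"rz": 71,"jaw": 0},
    {"tx": 0.036,"ty": -0.147,"tz": 0.06,"rz": 71,"jaw": 0},
  ],
)

```text
validation failed for argument at $.mo...
```

```bash
python3 - <<'E'
from plant import *
from h import *
import json
s=get_state();print(s['time'],s['position'],s['tcp_rot'],s['grip_width'])
W=camera_info("wrist");im=get_image("wrist");cv2.imwrite("pics/c.png",im[:,:,::-1])
np.save("Wc.npy",W['world_from_camera'])
r=trace("wrist","hasp_knob")
for q in r:
  ys,xs=np.where(q['region']);print(q['conf'],q['xy'],xs.min(),xs.max(),ys.min(),ys.max())
E
```

```text
0.95 [ 6.24996879e-01 -1.25720000e-05  2.31352554e-01] [ 1.79997708e+02 -5.65483822e-04  8.99983020e+01] 0.08547835714383913
0.69 [135.5, 186.7] 88 181 168 212
0.68 [160.6, 323.0] 124 209 304 338
```

View pics/c.png

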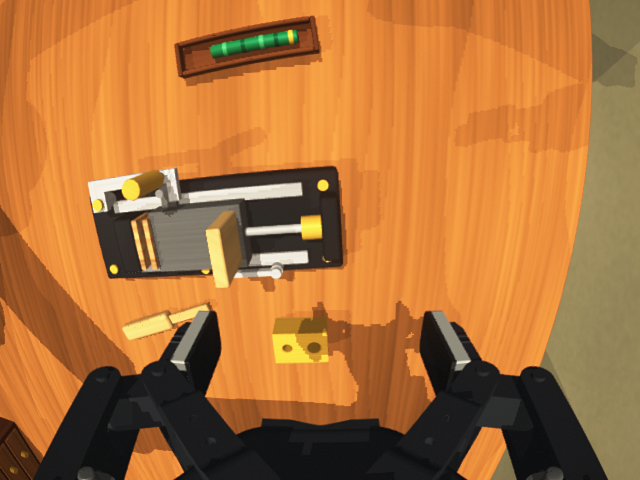

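Request:
move_arm(
  moves=[
    {"tx": 0.036,"ty": -0.147,"tz": 0.06,"rx": 0.0,"ry": 0.0,"rz": 71.0,"jaw": 0.0},
  ],
)

```text
time: 1.13
position: [0.5957, 0.0075, 0.2189]
tcp_rot: [179.2, 0.0, 82.6]
force: [1.3, -0.1, 0.9]
grip_width: 0.0757
```

Request:
move_arm(
  moves=[
    {"tx": 0.013,"ty": -0.1125,"tz": 0.045,"rz": 64.0,"jaw": 0.0},
    {"tx": 0.013,"ty": -0.1125,"tz": 0.045,"rz": 64.0,"jaw": 0.0},
    {"tx": 0.013,"ty": -0.1125,"tz": 0.045,"rz": 64.0,"jaw": 0.0},
    {"tx": 0.013,"ty": -0.1125,"tz": 0.045,"rz": 64.0,"jaw": 0.0},
    {"tx": 0.013,"ty": -0.1125,"tz": 0.045,"rz": 64.0,"jaw": 0.0},
    {"tx": 0.013,"ty": -0.1125,"tz": 0.045,"rz": 64.0,"jaw": 0.0},
    {"tx": 0.013,"ty": -0.1125,"tz": 0.045,"rz": 64.0,"jaw": 0.0},
    {"tx": 0.013,"ty": -0.1125,"tz": 0.045,"rz": 64.0,"jaw": 0.0},
    {"tx": 0.013,"ty": -0.1125,"tz": 0.045,"rz": 64.0,"jaw": 0.0},
    {"tx": 0.013,"ty": -0.1125,"tz": 0.045,"rz": 64.0,"jaw": 0.0},
  ],
)

```text
validation failed for argument at $.mo...
```

```bash
python3 - <<'E'
from plant import *
from h import *
W=camera_info("wrist");im=get_image("wrist");cv2.imwrite("pics/d.png",im[:,:,::-1])
np.save("Wd.npy",W['world_from_camera'])
s=get_state();print(s['time'],s['position'],s['tcp_rot'],s['grip_width'],s['qpos'])
for z in (.06,.112):print(z,proj(W,[.477,.036,z],True))
E
```

```text
1.1833 [0.57416455 0.01130154 0.20798906] [-1.78838722e+02  6.63851669e-03  8.22995154e+01] 0.068372864925117 [-5.34217046e+00  1.22765851e+01 -8.95710138e+00  6.99268816e+01
  4.11503222e-02  9.23579646e+01]
0.06 [177.47043427 205.68281164]
0.112 [153.96740964 222.71557986]
```

View pics/d.png

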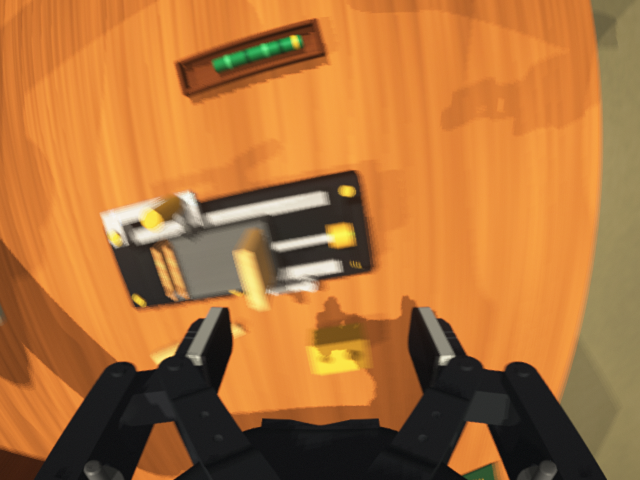

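Request:
move_arm(
  moves=[
    {"tx": 0.013,"ty": -0.1125,"tz": 0.045,"rz": 64,"jaw": 0},
    {"tx": 0.013,"ty": -0.1125,"tz": 0.045,"rz": 64,"jaw": 0},
    {"tx": 0.013,"ty": -0.1125,"tz": 0.045,"rz": 64,"jaw": 0},
    {"tx": 0.013,"ty": -0.1125,"tz": 0.045,"rz": 64,"jaw": 0},
    {"tx": 0.013,"ty": -0.1125,"tz": 0.045,"rz": 64,"jaw": 0},
  ],
)

```text
validation failed for argument at $.mo...
```

Request:
move_arm(
  moves=[
    {"tx": 0.013,"ty": -0.1125,"tz": 0.045,"rz": 64,"jaw": 0},
    {"tx": 0.0131,"ty": -0.1125,"tz": 0.045,"rz": 64,"jaw": 0},
  ],
)

```text
validation failed for argument at $.mo...
```

Request:
move_arm(
  moves=[
    {"tx": 0.013,"ty": -0.1125,"tz": 0.045,"rx": 0.0,"ry": 0.0,"rz": 64.0,"jaw": 0.0},
    {"tx": 0.013,"ty": -0.1125,"tz": 0.045,"rx": 0.0,"ry": 0.0,"rz": 64.0,"jaw": 0.0},
    {"tx": 0.013,"ty": -0.1125,"tz": 0.045,"rx": 0.0,"ry": 0.0,"rz": 64.0,"jaw": 0.0},
    {"tx": 0.013,"ty": -0.1125,"tz": 0.045,"rx": 0.0,"ry": 0.0,"rz": 64.0,"jaw": 0.0},
    {"tx": 0.013,"ty": -0.1125,"tz": 0.045,"rx": 0.0,"ry": 0.0,"rz": 64.0,"jaw": 0.0},
    {"tx": 0.013,"ty": -0.1125,"tz": 0.045,"rx": 0.0,"ry": 0.0,"rz": 64.0,"jaw": 0.0},
    {"tx": 0.013,"ty": -0.1125,"tz": 0.045,"rx": 0.0,"ry": 0.0,"rz": 64.0,"jaw": 0.0},
    {"tx": 0.013,"ty": -0.1125,"tz": 0.045,"rx": 0.0,"ry": 0.0,"rz": 64.0,"jaw": 0.0},
    {"tx": 0.013,"ty": -0.1125,"tz": 0.045,"rx": 0.0,"ry": 0.0,"rz": 64.0,"jaw": 0.0},
    {"tx": 0.013,"ty": -0.1125,"tz": 0.045,"rx": 0.0,"ry": 0.0,"rz": 64.0,"jaw": 0.0},
  ],
)

```text
time: 2.02
position: [0.4771, 0.0362, 0.171]
tcp_rot: [-180.0, 0.0, 18.8]
force: [0.3, -0.1, 0.2]
grip_width: 0.0426
```

All seven keys are needed in each row. Now look again.

```bash
python3 - <<'E'
from plant import *
from h import *
W=camera_info("wrist");im=get_image("wrist");cv2.imwrite("pics/e.png",im[:,:,::-1])
s=get_state();print(s['time'],s['position'],s['tcp_rot'],s['grip_width'],s['qpos'])
for z in (.06,.112):print(z,proj(W,[.477,.036,z],True))
print(W)
E
```

```text
2.0667 [0.47715937 0.03614698 0.17099568] [-1.79990897e+02  2.21363855e-02  1.90132497e+01] 0.042566458888855865 [-3.41424520e+00  3.39688822e+00 -2.39778744e+01  6.26491723e+01
 -3.10573004e-05  1.57572507e+02]
0.06 [320.75504681 237.13351   ]
0.112 [320.88393678 265.53714224]
{'fx': 371.64829954431775, 'fy': 371.64829954431775, 'cx': 319.9872985820724, 'cy': 239.91033617910873, 'world_from_camera': array([[ 3.21154022e-01, -8.94689144e-01, -3.10469693e-01,
         5.57923084e-01],
       [-9.47026853e-01, -3.03572493e-01, -1.04804010e-01,
         6.38958593e-02],
       [-4.83048412e-04,  3.27681366e-01, -9.44788172e-01,
         3.12880223e-01],
       [ 0.00000000e+00,  0.00000000e+00,  0.00000000e+00,
         1.00000000e+00]])}
```

View pics/e.png

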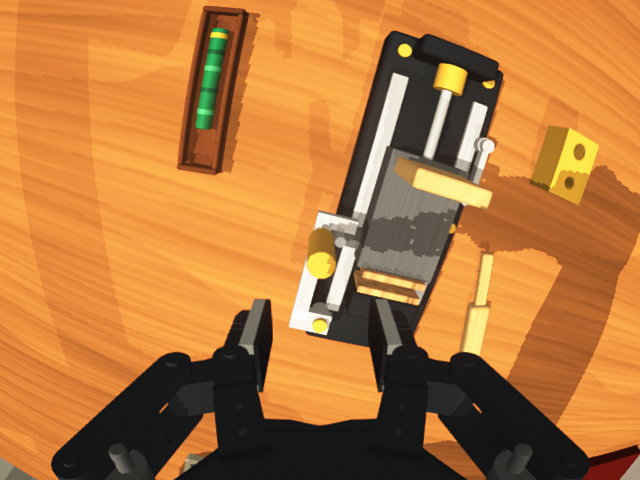

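```bash
python3 - <<'E'
from plant import *
from h import *
W=camera_info("wrist")
for n,p,z in [("knob",(321,265),.112),("piv",(320,326),.055),("pl1",(414,183),.115),("pl2",(490,207),.115),("knobL",(307,265),.112),("knobR",(335,265),.112)]:print(n,onz(W,p,z,True).round(4))
im=cv2.imread("pics/e.png");cv2.imwrite("pics/e2.png",cv2.resize(im[140:350,280:510],None,fx=2.8,fy=2.8,interpolation=cv2.INTER_CUBIC))
E
```

```text
knob [0.4774 0.036  0.112 ]
piv [0.4031 0.0111 0.055 ]
pl1 [0.5411 0.0038 0.115 ]
pl2 [ 0.5449 -0.046   0.115 ]
knobL [0.4747 0.0438 0.112 ]
knobR [0.4801 0.0283 0.112 ]
```

View pics/e2.png

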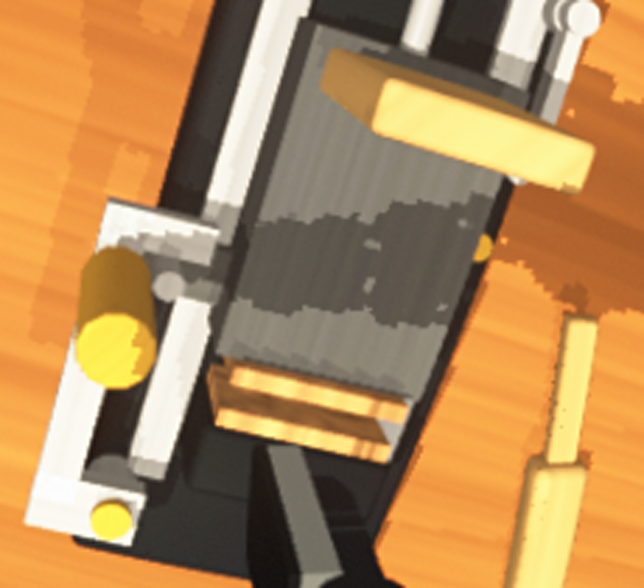

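Request:
move_arm(
  moves=[
    {"tx": 0.0,"ty": 0.0,"tz": 0.04,"rx": 0.0,"ry": 0.0,"rz": 0.0,"jaw": 0.0},
    {"tx": 0.0,"ty": 0.0,"tz": 0.075,"rx": 0.0,"ry": 0.0,"rz": 0.0,"jaw": 0.0},
    {"tx": 0.0,"ty": 0.0,"tz": 0.096,"rx": 0.0,"ry": 0.0,"rz": 0.0,"jaw": 0.0},
    {"tx": 0.0,"ty": 0.0,"tz": 0.096,"rx": 0.0,"ry": 0.0,"rz": 0.0,"jaw": -0.4},
    {"tx": 0.0,"ty": 0.0,"tz": 0.096,"rx": 0.0,"ry": 0.0,"rz": 0.0,"jaw": -0.4},
    {"tx": 0.0,"ty": 0.0,"tz": 0.096,"rx": 0.0,"ry": 0.0,"rz": 0.0,"jaw": -0.4},
    {"tx": 0.0,"ty": 0.0,"tz": 0.096,"rx": 0.0,"ry": 0.0,"rz": 0.0,"jaw": -0.4},
  ],
)

```text
time: 2.65
position: [0.4794, 0.036, 0.077]
tcp_rot: [179.9, -0.2, 18.9]
force: [-0.2, -0.0, -0.4]
grip_width: 0.0255
```

```bash
python3 - <<'E'
from plant import *
from h import *
s=get_state();print(s['time'],s['position'],s['tcp_rot'],s['grip_width'])
# arc in tool axes: yaw0=18.9; tool x=(c,s), tool y=(s,-c), world +rot => rz negative
y0=np.radians(s['tcp_rot'][2]);ex=np.array([np.cos(y0),np.sin(y0)]);ey=np.array([np.sin(y0),-np.cos(y0)])
pv=np.array([.404,.0115]);p0=np.array(s['position'][:2]);r=p0-pv
for a in range(0,93,7):
    t=np.radians(a);R=np.array([[np.cos(t),-np.sin(t)],[np.sin(t),np.cos(t)]])
    d=pv+R@r-p0;print(a,(d@ex).round(4),(d@ey).round(4))
E
```

```text
2.65 [0.4794325  0.03603358 0.07698667] [179.91437404  -0.21057566  18.89415065] 0.025505073566784105
0 0.0 0.0
7 -0.0004 -0.0097
14 -0.0021 -0.0192
21 -0.0048 -0.0285
28 -0.0087 -0.0374
35 -0.0136 -0.0457
42 -0.0196 -0.0534
49 -0.0264 -0.0603
56 -0.034 -0.0663
63 -0.0422 -0.0713
70 -0.051 -0.0753
77 -0.0603 -0.0782
84 -0.0698 -0.08
91 -0.0795 -0.0805
```

Request:
move_arm(
  moves=[
    {"tx": -0.0004,"ty": -0.0096,"tz": 0.0,"rx": 0.0,"ry": 0.0,"rz": -7.0,"jaw": -0.4},
    {"tx": -0.0021,"ty": -0.019,"tz": 0.0,"rx": 0.0,"ry": 0.0,"rz": -14.0,"jaw": -0.4},
    {"tx": -0.0048,"ty": -0.028,"tz": 0.0,"rx": 0.0,"ry": 0.0,"rz": -21.0,"jaw": -0.4},
    {"tx": -0.0087,"ty": -0.037,"tz": 0.0,"rx": 0.0,"ry": 0.0,"rz": -28.0,"jaw": -0.4},
    {"tx": -0.0136,"ty": -0.045,"tz": 0.0,"rx": 0.0,"ry": 0.0,"rz": -35.0,"jaw": -0.4},
    {"tx": -0.0195,"ty": -0.0525,"tz": 0.0,"rx": 0.0,"ry": 0.0,"rz": -42.0,"jaw": -0.4},
    {"tx": -0.0195,"ty": -0.0525,"tz": 0.0,"rx": 0.0,"ry": 0.0,"rz": -42.0,"jaw": -0.4},
    {"tx": -0.0195,"ty": -0.0525,"tz": 0.0,"rx": 0.0,"ry": 0.0,"rz": -42.0,"jaw": -0.4},
  ],
)

```text
time: 3.32
position: [0.4432, 0.0797, 0.0765]
tcp_rot: [179.8, -0.1, 60.7]
force: [-0.5, 0.4, 0.0]
grip_width: 0.0254
```

```bash
python3 - <<'E'
from plant import *
from h import *
W=camera_info("wrist");im=get_image("wrist");cv2.imwrite("pics/f.png",im[:,:,::-1])
s=get_state();print(s['time'],s['position'],s['tcp_rot'],s['grip_width'],s['force'])
E
```

```text
3.3667 [0.44330612 0.07949963 0.07622282] [ 1.79856802e+02 -7.61780636e-02  6.07025992e+01] 0.025260697786129917 [0.48233019 0.74308196 0.08954273]
```

View pics/f.png

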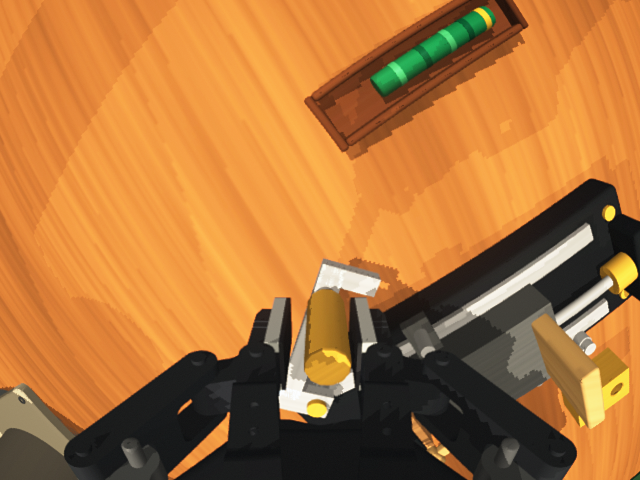

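The hasp follows, with the knob (327,350) between the pads. I'll continue the arc.

Request:
move_arm(
  moves=[
    {"tx": -0.0004,"ty": -0.0096,"tz": 0.0,"rx": 0.0,"ry": 0.0,"rz": -7.0,"jaw": -0.4},
    {"tx": -0.0021,"ty": -0.019,"tz": 0.0,"rx": 0.0,"ry": 0.0,"rz": -14.0,"jaw": -0.4},
    {"tx": -0.0048,"ty": -0.028,"tz": 0.0,"rx": 0.0,"ry": 0.0,"rz": -21.0,"jaw": -0.4},
    {"tx": -0.0087,"ty": -0.037,"tz": 0.0,"rx": 0.0,"ry": 0.0,"rz": -28.0,"jaw": -0.4},
    {"tx": -0.0136,"ty": -0.045,"tz": 0.0,"rx": 0.0,"ry": 0.0,"rz": -35.0,"jaw": -0.4},
    {"tx": -0.0195,"ty": -0.0525,"tz": 0.0,"rx": 0.0,"ry": 0.0,"rz": -42.0,"jaw": -0.4},
    {"tx": -0.0235,"ty": -0.0565,"tz": 0.0,"rx": 0.0,"ry": 0.0,"rz": -46.0,"jaw": -0.4},
    {"tx": -0.0235,"ty": -0.0565,"tz": 0.0,"rx": 0.0,"ry": 0.0,"rz": -46.0,"jaw": -0.4},
    {"tx": -0.0235,"ty": -0.0565,"tz": 0.0,"rx": 0.0,"ry": 0.0,"rz": -46.0,"jaw": -0.4},
  ],
)

```text
time: 4.12
position: [0.382, 0.0863, 0.0754]
tcp_rot: [179.9, 0.0, 106.6]
force: [-0.1, 0.5, 0.5]
grip_width: 0.0261
```

```bash
python3 - <<'E'
from plant import *
from h import *
W=camera_info("wrist");im=get_image("wrist");cv2.imwrite("pics/g.png",im[:,:,::-1])
s=get_state();print(s['time'],s['position'],s['tcp_rot'],s['grip_width'],s['force'],s['qpos'])
E
```

```text
4.1667 [0.38220775 0.08632296 0.07539762] [1.79926969e+02 2.64610575e-02 1.06645384e+02] 0.025669112055444386 [-0.80083481  0.2877652   0.00977426] [ 3.25898320e+00  5.53862545e-01 -4.02089744e+01  4.91599904e+01
 -8.83428464e-03  7.66135768e+01]
```

View pics/g.png

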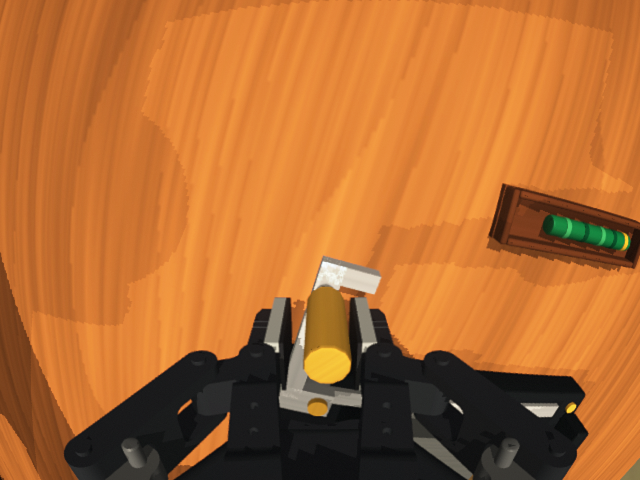

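Request:
move_arm(
  moves=[
    {"tx": 0.0,"ty": 0.0,"tz": -0.04,"rx": 0.0,"ry": 0.0,"rz": 0.0,"jaw": -0.4},
    {"tx": 0.0,"ty": 0.0,"tz": -0.075,"rx": 0.0,"ry": 0.0,"rz": 0.0,"jaw": -0.4},
    {"tx": 0.0,"ty": 0.0,"tz": -0.075,"rx": 0.0,"ry": 0.0,"rz": 0.0,"jaw": -0.4},
    {"tx": -0.1432,"ty": 0.0987,"tz": -0.075,"rx": 0.0,"ry": 0.0,"rz": -77.2,"jaw": -1.0},
    {"tx": -0.1432,"ty": 0.0987,"tz": -0.075,"rx": 0.0,"ry": 0.0,"rz": -77.2,"jaw": -1.0},
    {"tx": -0.1432,"ty": 0.0987,"tz": -0.075,"rx": 0.0,"ry": 0.0,"rz": -77.2,"jaw": -1.0},
    {"tx": -0.1432,"ty": 0.0987,"tz": -0.075,"rx": 0.0,"ry": 0.0,"rz": -77.2,"jaw": -1.0},
    {"tx": -0.1432,"ty": 0.0987,"tz": -0.075,"rx": 0.0,"ry": 0.0,"rz": -77.2,"jaw": -1.0},
    {"tx": -0.1432,"ty": 0.0987,"tz": -0.075,"rx": 0.0,"ry": 0.0,"rz": -77.2,"jaw": -1.0},
    {"tx": -0.1432,"ty": 0.0987,"tz": -0.075,"rx": 0.0,"ry": 0.0,"rz": -77.2,"jaw": -1.0},
  ],
)

```text
time: 5.0
position: [0.519, -0.0233, 0.1498]
tcp_rot: [-180.0, 0.0, 156.8]
force: [-0.3, 0.4, -0.2]
grip_width: -0.0001
```

Request:
move_arm(
  moves=[
    {"tx": 0.0,"ty": 0.0,"tz": 0.0,"rx": 0.0,"ry": 0.0,"rz": -7.0,"jaw": -1.0},
    {"tx": 0.0,"ty": 0.0,"tz": 0.0,"rx": 0.0,"ry": 0.0,"rz": -14.0,"jaw": -1.0},
    {"tx": 0.0,"ty": 0.0,"tz": 0.0,"rx": 0.0,"ry": 0.0,"rz": -21.0,"jaw": -1.0},
    {"tx": 0.0,"ty": 0.0,"tz": 0.0,"rx": 0.0,"ry": 0.0,"rz": -27.1,"jaw": -1.0},
    {"tx": 0.0,"ty": 0.0,"tz": 0.0,"rx": 0.0,"ry": 0.0,"rz": -27.1,"jaw": -1.0},
    {"tx": 0.0,"ty": 0.0,"tz": 0.0,"rx": 0.0,"ry": 0.0,"rz": -27.1,"jaw": -1.0},
  ],
)

```text
time: 5.5
position: [0.5177, -0.0222, 0.15]
tcp_rot: [-180.0, 0.0, -176.5]
force: [0.4, 0.4, -0.3]
grip_width: -0.0003
```

```bash
python3 - <<'E'
from plant import *
from h import *
for c in ["wrist","side"]:
    im=get_image(c);cv2.imwrite(f"pics/i_{c}.png",im[:,:,::-1])
s=get_state();print(s['time'],s['position'],s['tcp_rot'],s['grip_width'],s['force'],s['qpos'])
E
```

```text
5.6 [ 0.51742815 -0.02205674  0.14991421] [-1.79996725e+02  3.98482030e-03 -1.76424293e+02] 0.00025876409801760546 [-0.17852505 -0.61438404 -0.15589693] [-9.59391512e+00  8.40484315e+00 -2.10842920e+01  6.05062387e+01
 -2.28055672e-03 -1.31696225e+01]
```

View pics/i_wrist.png

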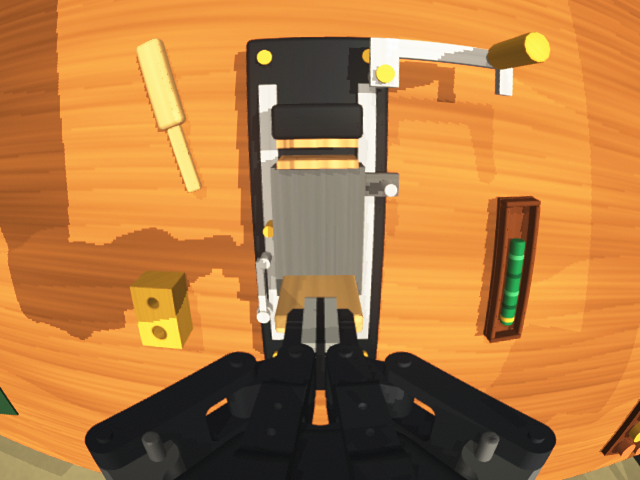

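View pics/i_side.png

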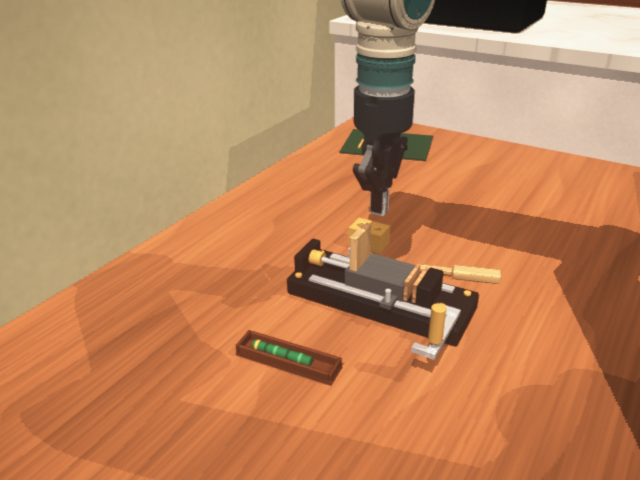

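Request:
move_arm(
  moves=[
    {"tx": 0.0,"ty": 0.0,"tz": 0.035,"rx": 0.0,"ry": 0.0,"rz": 0.0,"jaw": -1.0},
    {"tx": 0.0,"ty": 0.0,"tz": 0.066,"rx": 0.0,"ry": 0.0,"rz": 0.0,"jaw": -1.0},
    {"tx": 0.0,"ty": 0.0,"tz": 0.066,"rx": 0.0,"ry": 0.0,"rz": 0.0,"jaw": -1.0},
    {"tx": -0.005,"ty": 0.0,"tz": 0.066,"rx": 0.0,"ry": 0.0,"rz": 0.0,"jaw": -1.0},
    {"tx": -0.01,"ty": 0.0,"tz": 0.066,"rx": 0.0,"ry": 0.0,"rz": 0.0,"jaw": -1.0},
    {"tx": -0.015,"ty": 0.0,"tz": 0.066,"rx": 0.0,"ry": 0.0,"rz": 0.0,"jaw": -1.0},
    {"tx": -0.02,"ty": 0.0,"tz": 0.066,"rx": 0.0,"ry": 0.0,"rz": 0.0,"jaw": -1.0},
    {"tx": -0.02,"ty": 0.0,"tz": 0.066,"rx": 0.0,"ry": 0.0,"rz": 0.0,"jaw": -1.0},
    {"tx": -0.02,"ty": 0.0,"tz": 0.066,"rx": 0.0,"ry": 0.0,"rz": 0.0,"jaw": -1.0},
  ],
)

```text
time: 6.35
position: [0.5374, -0.0208, 0.0852]
tcp_rot: [-180.0, 0.0, -176.3]
force: [-4.9, -0.5, 3.5]
grip_width: -0.0002
```

Request:
move_arm(
  moves=[
    {"tx": -0.005,"ty": 0.0,"tz": 0.0,"rx": 0.0,"ry": 0.0,"rz": 0.0,"jaw": -1.0},
    {"tx": -0.01,"ty": 0.0,"tz": 0.0,"rx": 0.0,"ry": 0.0,"rz": 0.0,"jaw": -1.0},
    {"tx": -0.015,"ty": 0.0,"tz": 0.0,"rx": 0.0,"ry": 0.0,"rz": 0.0,"jaw": -1.0},
    {"tx": -0.02,"ty": 0.0,"tz": 0.0,"rx": 0.0,"ry": 0.0,"rz": 0.0,"jaw": -1.0},
    {"tx": -0.025,"ty": 0.0,"tz": 0.0,"rx": 0.0,"ry": 0.0,"rz": 0.0,"jaw": -1.0},
    {"tx": -0.03,"ty": 0.0,"tz": 0.0,"rx": 0.0,"ry": 0.0,"rz": 0.0,"jaw": -1.0},
    {"tx": -0.03,"ty": 0.0,"tz": 0.0,"rx": 0.0,"ry": 0.0,"rz": 0.0,"jaw": -1.0},
    {"tx": -0.03,"ty": 0.0,"tz": 0.0,"rx": 0.0,"ry": 0.0,"rz": 0.0,"jaw": -1.0},
  ],
)

```text
time: 7.02
position: [0.5642, -0.0186, 0.0839]
tcp_rot: [180.0, -0.3, -176.3]
force: [-8.2, 0.1, 2.4]
grip_width: -0.0002
```

```bash
python3 - <<'E'
from plant import *
from h import *
for c in ["wrist","side"]:
    im=get_image(c);cv2.imwrite(f"pics/j_{c}.png",im[:,:,::-1])
s=get_state();print(s['time'],s['position'],s['tcp_rot'],s['grip_width'],s['force'])
a=cv2.imread("pics/i_side.png")[210:370,270:490];b=cv2.imread("pics/j_side.png")[210:370,270:490]
cv2.imwrite("pics/jj.png",cv2.resize(np.hstack([a,b]),None,fx=1.8,fy=1.8,interpolation=cv2.INTER_CUBIC))
E
```

```text
7.1167 [ 0.56409254 -0.0185563   0.08384395] [ 179.98686606   -0.32137222 -176.27014127] -0.00010351133228676502 [-9.23625667 -1.84435305  2.25366515]
```

View pics/j_wrist.png

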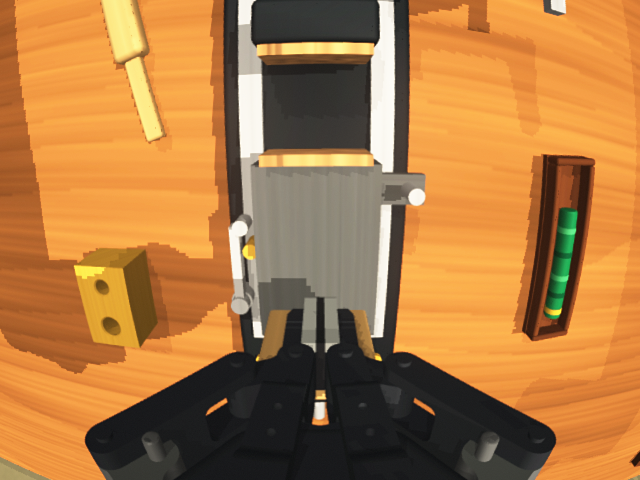

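View pics/jj.png

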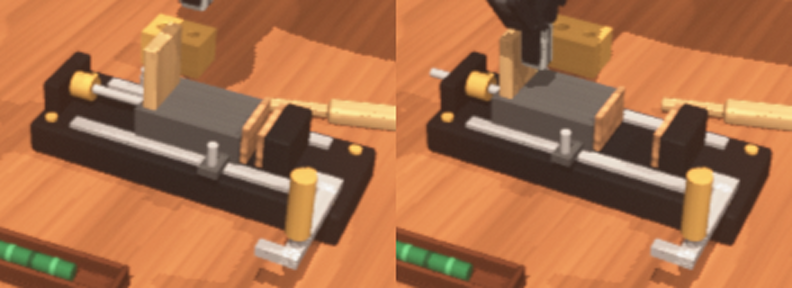

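```bash
python3 - <<'E'
from plant import *
from h import *
W=camera_info("wrist");W=dict(W);W['world_from_camera']=np.array(W['world_from_camera'])
u=np.array([np.cos(.0646),np.sin(.0646),0])
cj=onz(W,(316,151),.066,True);pj=onz(W,(416,196),.06,True);fj=onz(W,(316,46),.066,True)
W2=dict(W);T=W['world_from_camera'].copy();T[:3,3]+=np.array([.51743-.56409,-.02206+.01856,.14991-.08384]);W2['world_from_camera']=T
ci=onz(W2,(317,161),.066,True);pi=onz(W2,(391,190),.06,True);fi=onz(W2,(317,141),.066,True)
print(cj,ci,(cj-ci)@u,(pj-pi)@u,(fj-fi)@u)
E
```

```text
[ 0.49567078 -0.02421786  0.066     ] [ 0.46098072 -0.02702605  0.066     ] 0.03479898744489817 0.03659742497992632 0.001379584248350143
```

Request:
move_arm(
  moves=[
    {"tx": -0.002,"ty": 0.0,"tz": 0.0,"rx": 0.0,"ry": 0.0,"rz": 0.0,"jaw": -1.0},
    {"tx": -0.005,"ty": 0.0,"tz": 0.0,"rx": 0.0,"ry": 0.0,"rz": 0.0,"jaw": -1.0},
    {"tx": -0.005,"ty": 0.0,"tz": 0.0,"rx": 0.0,"ry": 0.0,"rz": 0.0,"jaw": -1.0},
    {"tx": -0.005,"ty": 0.0,"tz": 0.0,"rx": 0.0,"ry": 0.0,"rz": 0.0,"jaw": -1.0},
    {"tx": -0.005,"ty": 0.0,"tz": 0.0,"rx": 0.0,"ry": 0.0,"rz": 0.0,"jaw": -1.0},
    {"tx": -0.005,"ty": 0.0,"tz": 0.0,"rx": 0.0,"ry": 0.0,"rz": 0.0,"jaw": -1.0},
  ],
)

```text
time: 7.62
position: [0.5687, -0.0182, 0.0838]
tcp_rot: [180.0, -0.4, -176.3]
force: [-10.2, -0.7, 3.0]
grip_width: -0.0001
```

```bash
python3 - <<'E'
from plant import *
from h import *
for c in ["wrist","side"]:
    im=get_image(c);cv2.imwrite(f"pics/k_{c}.png",im[:,:,::-1])
s=get_state();print(s['time'],s['position'],s['force'])
E
```

```text
7.7167 [ 0.56869388 -0.01824512  0.08383497] [-10.26860874  -0.29966922   2.83826583]
```

View pics/k_side.png

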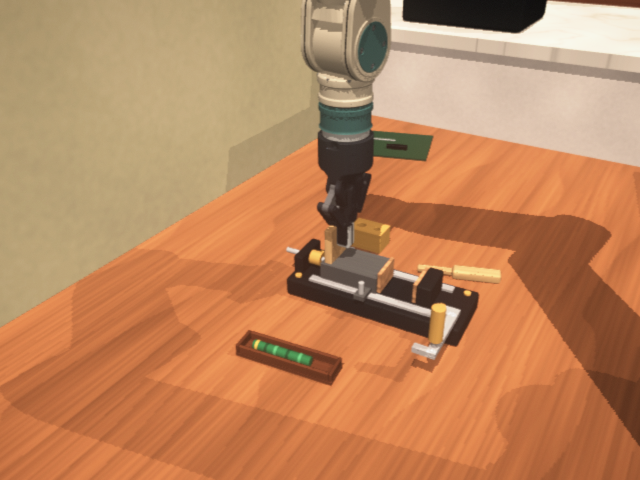

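The jaw is held back about 39 mm with about 10 N, matching the spring. The hasp stands square and the loose parts have not moved.

```bash
python3 -c "
from plant import *
print(sign_off())"
```

```text
the job is handed in; nothing more can be done
None
```

The clamp is open. I swung the hasp off its catch pin with the fingers loosely around the brass knob. Then I pushed the thumb plate back with the shut fingers and handed the job in while they still held it.

**Hasp:** it stands at roughly 85° by the arc the arm followed, and the pictures show it square to the clamp. The jaw was still shut when I took the picture after the swing.

**Jaw:** the pictures gave 35 to 37 mm of travel, and I then pushed 4.6 mm further, so it is held about 39 to 40 mm back. The push reads about 10 N, which fits the spring near that travel.

**Loose parts:** the barrel, knock-out block and burnisher look unmoved in the last side picture. I judged this by eye and did not measure it.

**Checks that disagreed:**
- The side and wrist cameras differed by about 4 mm in x. I used their average for the hasp pivot and later went by the close wrist view.
- The first few move calls were refused, because each row needs all seven values. They moved nothing.

The job took about 7.7 s of the 42 s allowed. Handing in gave no verdict.

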